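# Line up the reference blocks and hold the lamp shutter open at the mark

## Task

Get the copy board ready for its picture: line up the three loose blocks in an even row, one squarely inside each of the three white outlines. Then pull the spring-return shutter of the grey lamp box out by its black handle until its yellow pointer is level with the red mark, and keep it there: finish still holding the handle, because the shutter runs shut if let go. Leave the other things on the table where they are.

Things in the scene. Friction and masses are not known exactly. Their poses are not given: they have to be found in the camera images.
- red_center (a point): centre of the red painted reference block, a loose square block 40 x 40 mm and 22 mm tall, about 60 g, lying flat on the grey board; its centre is 11 mm above the board; x and y axes parallel to its sides, z up
- wood_center (a point): centre of the plain brown wooden reference block, a loose square block 40 x 40 mm and 22 mm tall, about 60 g, lying flat on the grey board; its centre is 11 mm above the board; x and y axes parallel to its sides, z up
- blue_center (a point): centre of the blue painted reference block, a loose square block 40 x 40 mm and 22 mm tall, about 60 g, lying flat on the grey board; its centre is 11 mm above the board; x and y axes parallel to its sides, z up
- outline1 (a point): centre of the left (+y) of the three white square outlines printed in a straight row, 85 mm apart, on the grey board (260 x 280 mm, fixed, 6 mm thick; this point is on its top face, 6 mm above the table). The outline's lines run 50 mm apart, so a block fits in with 5 mm to spare all round. The y axis runs along the row, x across it away from the robot, z up. Any block may go on any outline
- outline2 (a point): centre of the middle of the three white square outlines printed in a straight row, 85 mm apart, on the grey board (260 x 280 mm, fixed, 6 mm thick; this point is on its top face, 6 mm above the table). The outline's lines run 50 mm apart, so a block fits in with 5 mm to spare all round. The y axis runs along the row, x across it away from the robot, z up. Any block may go on any outline
- outline3 (a point): centre of the right (-y) of the three white square outlines printed in a straight row, 85 mm apart, on the grey board (260 x 280 mm, fixed, 6 mm thick; this point is on its top face, 6 mm above the table). The outline's lines run 50 mm apart, so a block fits in with 5 mm to spare all round. The y axis runs along the row, x across it away from the robot, z up. Any block may go on any outline
- shutter (a joint): how far the shutter slide on top of the grey lamp box (230 x 110 x 45 mm, fixed) is pulled out, in m: 0 = shut, 0.085 = end stop. It slides straight towards the lamp box's front (the -x direction of point mark, roughly towards the robot). A spring pulls it shut: about 7 N when shut, rising about 1.1 N per 10 mm, and it runs back if let go
- grip (a point): centre of the part to grip on the shutter's handle, a black upright blade with a yellow line along its top: 14 mm thick along the sliding direction, 44 mm wide across it, its top 96 mm above the table and 20 mm above this point; the shutter plate at its foot is 50 mm above the table. Moves with the shutter; its x axis is the sliding direction (shutter opens towards -x), y across, z up
- pointer (a point): tip of the yellow pointer line on the shutter, 43 mm to the +y side of the handle and level with the handle's middle along the sliding direction; moves with the shutter; axes as for point grip
- mark (a point): the red mark, a clip (6 mm along the sliding direction, 14 mm across, 8 mm tall, with a red stripe down the side of the box below it) on the lamp box's top edge beside the shutter, 35 to 65 mm in front of the shut shutter's pointer; this point is at its middle; x along the sliding direction (shutter opens towards -x), y across, z up. The pointer does not touch it
- scalebar: the white photo scale bar (120 x 16 x 6 mm) lying along the board's back edge; a bystander; origin at its underside
- marker: an orange marker pen with black cap (about 120 x 19 x 14 mm) lying beside the lamp box; a bystander; origin at its underside
- vial: a small amber jar with white cap (28 mm across, 50 mm tall) standing on the other side of the lamp box; a bystander; origin at its underside
- mug: a white mug (80 mm across, 90 mm tall) at the back of the table; a bystander; origin at its underside
- caliper: a steel calliper (200 mm long, 12 mm high) lying at the back of the table; a bystander; origin at its underside
- carton: a yellow carton (90 x 140 x 50 mm) at the right side; a bystander; origin at its underside
Things that resemble listed ones, but are neither listed nor needed, are in the scene too. What is meant by the part that bears blue_center is not turquoise, and is the larger of those in its own colour.

How it is judged:
On the way, in this order (a step that is already met when the one before it is completed fails the run):
1. the three blocks lie in the three outlines (((horizontal distance between red_center and outline1 below 0.008 m and height (world z) of red_center below 0.021 m and angle between red_center's own z axis and vertical below 0.15 rad and (angle between the x axis of red_center and the x axis of outline1, either way round below 0.15 rad or angle between the x axis of red_center and the y axis of outline1, either way round below 0.15 rad)) or (horizontal distance between wood_center and outline1 below 0.008 m and height (world z) of wood_center below 0.021 m and angle between wood_center's own z axis and vertical below 0.15 rad and (angle between the x axis of wood_center and the x axis of outline1, either way round below 0.15 rad or angle between the x axis of wood_center and the y axis of outline1, either way round below 0.15 rad)) or (horizontal distance between blue_center and outline1 below 0.008 m and height (world z) of blue_center below 0.021 m and angle between blue_center's own z axis and vertical below 0.15 rad and (angle between the x axis of blue_center and the x axis of outline1, either way round below 0.15 rad or angle between the x axis of blue_center and the y axis of outline1, either way round below 0.15 rad))) and ((horizontal distance between red_center and outline2 below 0.008 m and height (world z) of red_center below 0.021 m and angle between red_center's own z axis and vertical below 0.15 rad and (angle between the x axis of red_center and the x axis of outline2, either way round below 0.15 rad or angle between the x axis of red_center and the y axis of outline2, either way round below 0.15 rad)) or (horizontal distance between wood_center and outline2 below 0.008 m and height (world z) of wood_center below 0.021 m and angle between wood_center's own z axis and vertical below 0.15 rad and (angle between the x axis of wood_center and the x axis of outline2, either way round below 0.15 rad or angle between the x axis of wood_center and the y axis of outline2, either way round below 0.15 rad)) or (horizontal distance between blue_center and outline2 below 0.008 m and height (world z) of blue_center below 0.021 m and angle between blue_center's own z axis and vertical below 0.15 rad and (angle between the x axis of blue_center and the x axis of outline2, either way round below 0.15 rad or angle between the x axis of blue_center and the y axis of outline2, either way round below 0.15 rad))) and ((horizontal distance between red_center and outline3 below 0.008 m and height (world z) of red_center below 0.021 m and angle between red_center's own z axis and vertical below 0.15 rad and (angle between the x axis of red_center and the x axis of outline3, either way round below 0.15 rad or angle between the x axis of red_center and the y axis of outline3, either way round below 0.15 rad)) or (horizontal distance between wood_center and outline3 below 0.008 m and height (world z) of wood_center below 0.021 m and angle between wood_center's own z axis and vertical below 0.15 rad and (angle between the x axis of wood_center and the x axis of outline3, either way round below 0.15 rad or angle between the x axis of wood_center and the y axis of outline3, either way round below 0.15 rad)) or (horizontal distance between blue_center and outline3 below 0.008 m and height (world z) of blue_center below 0.021 m and angle between blue_center's own z axis and vertical below 0.15 rad and (angle between the x axis of blue_center and the x axis of outline3, either way round below 0.15 rad or angle between the x axis of blue_center and the y axis of outline3, either way round below 0.15 rad)))), for 0.3 s.
2. the shutter is pulled out and held at the mark (x of pointer in the frame of mark between -0.006 and 0.006 m and contact force between shutter and the fingers above 3 N and velocity of joint shutter between -0.01 and 0.01 m/s), for 0.3 s.
At the end, for the whole second after the job is handed in: Each outline has a block lying flat on it, its centre within 8 mm of the outline's centre and its sides within 0.15 rad (about 9 degrees) of the outline's; the shutter's pointer is within 6 mm of the red mark along the slide, still, and held there by the fingers (contact force over 3 N) (all of step 1 and all of step 2); the arm keeps its last pose, push and grip.
It fails at once if a bystander is pushed more than 25 mm away (distance of any of scalebar, marker, vial, mug, caliper, carton from where it was at the start of the episode above 0.025 m).
It fails at once if a bystander that stands is tipped over (angle between any of vial, mug's own z axis and vertical above 0.5 rad).
It also fails if it takes over 58 s, if anything falls off the work surface, if the arm or the gripper's body presses on something with over 40 N, if the wrist force passes 120 N, or if a joint passes its speed limit or range.

## Robot

A 6-joint arm with a two-finger parallel gripper is mounted at the origin on the work surface. World frame = base frame: x ahead of the robot, y to its left, z up, the work surface at z = 0. Lengths are in m, angles in rad, forces in N, time in s.
With the tool pointing down it reaches from about 0.3 to 0.775 m from the base axis. Payload 14.6 kg.
Tool frame: the origin (TCP) lies at the very end of the fingers, on their centre line; the grasp point (between the pads) lies 19 mm behind it; x points along the fingers, y is the direction in which the jaws open and shut, and the axes are right-handed (so a half turn about x gives the same grasp; the last joint's range is limited). The gripper opens to 94 mm and grips with 3 to 60 N. Pads are 16 mm wide; open, the fingers measure 119 mm over their backs; the gripper's body (75 mm by 177 mm) begins 78 mm behind the grasp point.
Start: joints at [1.25, 0.3, 1.521, -0, 1.321, -0.067], TCP at [0.138, 0.532, 0.205] pointing down, gripper open.
Joint ranges: [-3.03, 3.03], [-0.79, 2.21], [0.23, 2.52], [-1.04, 4.18], [0, 3.07], [-2.55, 2.55]. Speed limits (rad/s): [2.22, 2.22, 2.57, 3.14, 3.14, 3.14].

## Interface

Orientations are given as [roll, pitch, yaw] about the fixed x, y, z axes, in that order (R = Rz(yaw) Ry(pitch) Rx(roll)).
In Python, from station import ctrl, viewer, hand_in gives the robot as it stands. The module is installed in compiled form; this text tells all that it offers.
- The arm moves only by the tool play_rows, never from a script. Its argument "deltas" is a list that holds one entry, the list of rows, each a list of 7 numbers: the shift along the tool's x, y, z in mm, then the turn, a rotation vector about the tool's x, y, z in rad, then the finger opening in mm, from 0 to 94. In form: [[[dx, dy, dz, ax, ay, az, gripper], ...]]. A call has 1 to 10 rows; each row shifts and turns the commanded pose from where the row before left it, along the tool's axes as they then stand; what a row does not reach is not made up. A row lasts 1/10 s, in which the tool goes at most 50 mm and 8.59 degrees, less where a joint would pass 70% of its speed; a pose out of reach is approached as far as the arm can. A call with a gripper value outside its range is refused whole. The fingers move at their own pace and stop on an object; "grip_force" is the grip in N (left out, the last holds). Time passes only in rows, so rows that do not move let the fingers close. It gives the time, the measured TCP pose, the force and the opening at its end, in the units of the state.
- ctrl.get_obs(): the state, without advancing time (a new reading comes with each control period).
- viewer.camera(name): name is "scene" or "side" or "wrist"; returns a dict with "img" (384x512x3 uint8, red, green, blue), "fx", "fy", "cx", "cy" (pixels), "rvec" (rotation vector, rad) and "tvec" (3), from world to camera coordinates, as OpenCV has them. Camera axes: x right, y down, z forward; pixel columns grow to the right and rows downward; lengths in m; the calibration is good to about 2 mm. A picture is of the moment at which its call begins. There is no depth.
- hand_in(): hands the job in, once; it reports no verdict.
The state is a dict: "time_s": time; "qpos": joint angles; "joint_vel": joint speeds; "tau": joint torques, N m; "ee_pos": TCP position; "eef_rot": TCP orientation; "force": force on the tool from outside, world axes, zero at the start; "moment": the same for the moment, N m; "grip_width": finger opening in m.
Only numpy, scipy, OpenCV 4.12 (cv2) and the standard library are available. Lean on these libraries where they do the work, as an engineer would, in place of code of your own. Each camera call takes 0.05 s, during which the arm holds its last target.

## Working session

There is one attempt and no reset: what is moved stays moved. The work goes in short steps, Python scripts to look and compute and a tool call to move; the robot and the scene stay as the last step left them, time stands still between calls to the robot, and variables do not carry over. Pictures are saved under pics/ and viewed, and the job is handed in when it is done.

Besides the shell and the picture viewer there is one more tool, called after "Request:" in YAML: its name, and indented under it one key for each argument. play_rows: Moves the arm, as the interface text tells. Its arguments: {"type":"object","properties":{"deltas":{"type":"array","items":{"type":"array","items":{"type":"array","items":{"type":"number"}}}},"grip_force":{"type":"number"}},"required":["deltas"]}

```bash
mkdir -p pics; cat > h.py <<'E'
import numpy as np, cv2
from station import ctrl, viewer, hand_in
def cam(name,fn=None):
    c=viewer.camera(name)
    if fn: cv2.imwrite('pics/'+fn, c['img'][:,:,::-1])
    return c
def ray(c,u,v,z):
    R,_=cv2.Rodrigues(np.array(c['rvec'],float)); t=np.array(c['tvec'],float).ravel()
    o=-R.T@t; d=R.T@np.array([(u-c['cx'])/c['fx'],(v-c['cy'])/c['fy'],1])
    return o+d*(z-o[2])/d[2]
def proj(c,P):
    K=np.array([[c['fx'],0,c['cx']],[0,c['fy'],c['cy']],[0,0,1]])
    return cv2.projectPoints(np.array(P,float).reshape(-1,3),np.array(c['rvec'],float),np.array(c['tvec'],float),K,None)[0].reshape(-1,2)
E
python3 - <<'E'
from h import *
import pickle
d={}
for n in ['scene','side','wrist']:
    c=cam(n,n+'0.png'); d[n]=c
    R,_=cv2.Rodrigues(np.array(c['rvec'],float)); print(n,-R.T@np.array(c['tvec']).ravel(),c['fx'])
pickle.dump(d,open('d0.pkl','wb'))
print(ctrl.get_obs())
E
```

```text
scene [ 0.87924419 -0.57228703  0.98961542] 471.21567721415886
side [0.33695803 0.60814979 0.5883549 ] 391.4936437047229
wrist [0.06225231 0.55208665 0.38533025] 279.32735715107077
{'time_s': 0.15, 'qpos': array([ 1.25040638e+00,  3.00325809e-01,  1.52144463e+00,  2.66717496e-05,
        1.32068425e+00, -6.65892279e-02]), 'joint_vel': array([ 6.46001515e-05, -7.00892823e-04, -3.53373883e-03,  1.00341650e-03,
        4.69245874e-05, -2.79596525e-05]), 'tau': array([-4.38019351e-04, -5.31959689e+01, -3.52814448e+01,  7.06815650e-02,
        2.36954831e-02, -2.11651087e-05]), 'ee_pos': array([0.1380242 , 0.5321943 , 0.20502375]), 'eef_rot': array([-1.66734789,  1.56993391, -1.92115522]), 'force': array([-0.09975754,  0.12918532,  0.15766753]), 'moment': array([ 0.0520191 , -0.00098448,  0.03427769]), 'grip_width': 0.09390449973652419}
```

```bash
python3 -c "
import cv2
for n in ['scene','side']:
    i=cv2.imread(f'pics/{n}0.png'); cv2.imwrite(f'pics/{n}0b.png',cv2.resize(i,(800,600),interpolation=cv2.INTER_CUBIC))"
```

```text
(no output)
```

View pics/scene0b.png

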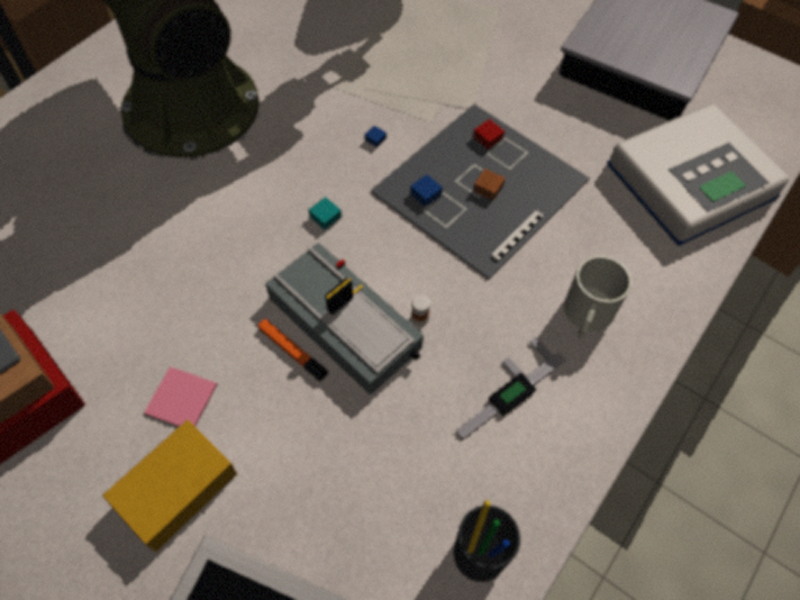

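View pics/side0b.png

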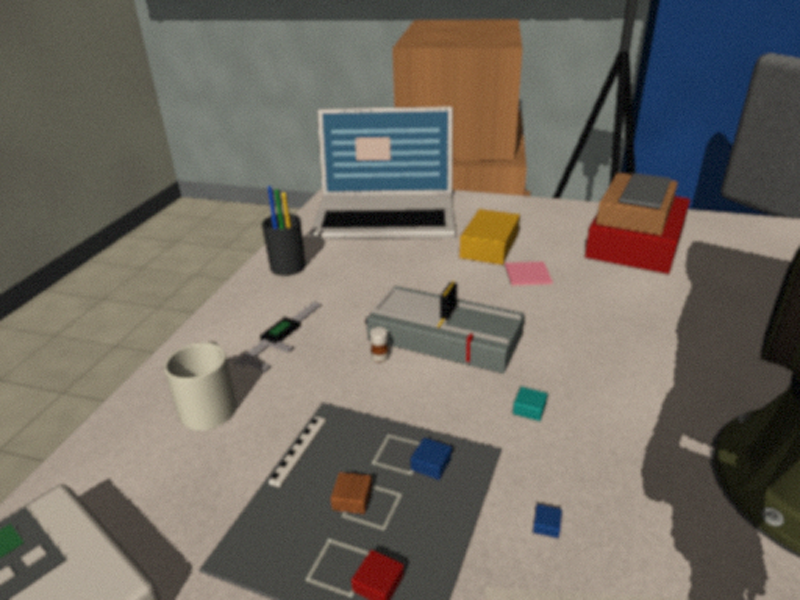

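View pics/wrist0.png

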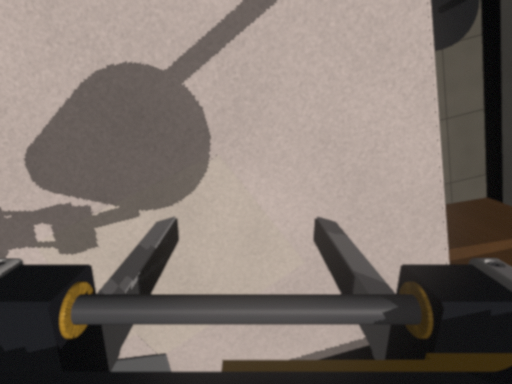

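The scene view shows the board with red (488,132), wood (488,183) and blue (426,189) blocks in the 800 px picture. The lamp box is at (340,310), with the handle and the red clip at (340,264). The small blue cube at (375,135) and the turquoise block are decoys. Next I'll crop closer and mask.

```bash
python3 - <<'E'
import pickle,cv2
d=pickle.load(open('d0.pkl','rb'))
s=d['scene']['img'][:,:,::-1]
a=cv2.resize(s[62:182,230:382],None,fx=5,fy=5,interpolation=cv2.INTER_CUBIC); cv2.imwrite('pics/a.png',a)
s2=d['side']['img'][:,:,::-1]
b=cv2.resize(s2[254:384,125:325],None,fx=4,fy=4,interpolation=cv2.INTER_CUBIC); cv2.imwrite('pics/b.png',b)
E
```

```text
(no output)
```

View pics/a.png

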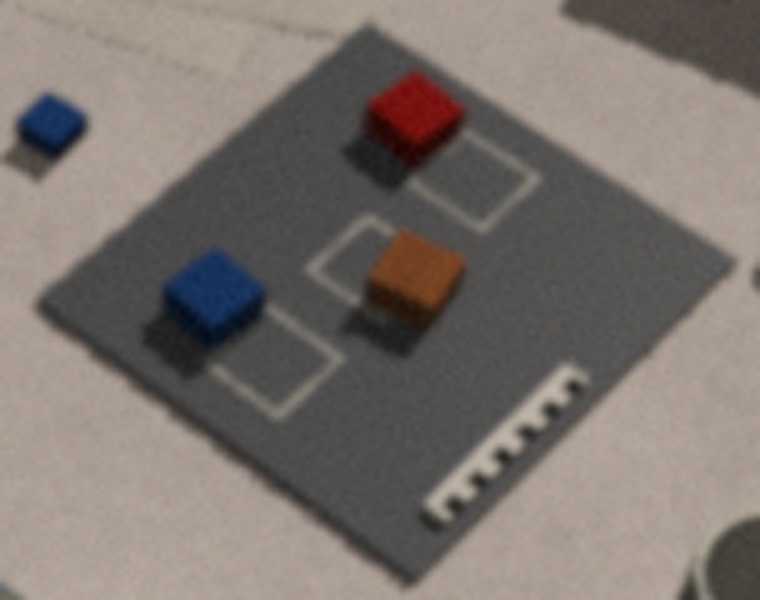

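View pics/b.png

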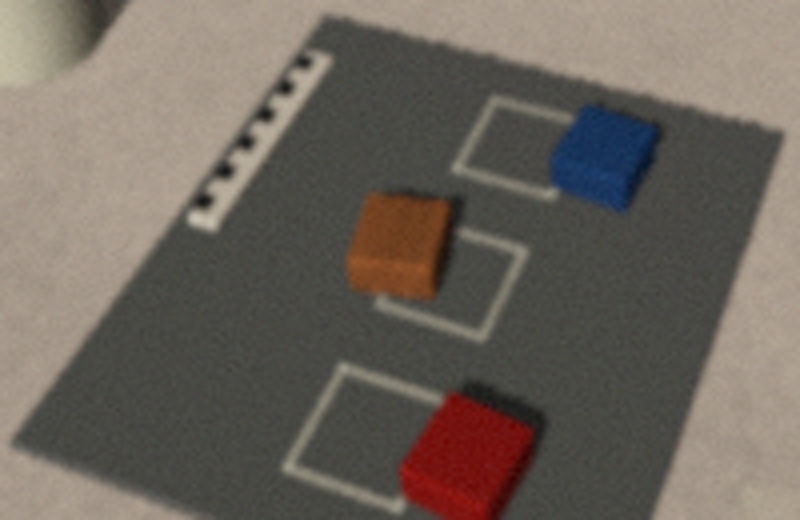

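```bash
python3 - <<'E'
from h import *
import pickle
d=pickle.load(open('d0.pkl','rb'));c=d['scene'];s=d['side']
A=lambda p:(229.6+p[0]/5,61.6+p[1]/5)
B=lambda p:(124.6+p[0]/4,253.6+p[1]/4)
def show(nm,c,f,pts,z):
    P=np.array([ray(c,*f(p),z)[:2] for p in pts]); print(nm,P.round(4).tolist(),'mean',P.mean(0).round(4),'len',np.linalg.norm(P-np.roll(P,-1,0),axis=1).round(4)); 
    e=P-np.roll(P,-1,0); print('   ang',np.degrees(np.arctan2(e[:,1],e[:,0])).round(1))
show('board',c,A,[(370,25),(735,263),(410,585),(42,303)],.006)
show('boardS',s,B,[(325,15),(783,132)],.006)
show('o1',c,A,[(540,180),(484,231)],.006)
show('o1S',s,B,[(342,366),(285,467),(402,511)],.006)
show('o2',c,A,[(370,215),(307,268),(358,301)],.006)
show('o2S',s,B,[(527,245),(485,338),(377,305)],.006)
show('o3',c,A,[(342,358),(279,416)],.006)
show('o3S',s,B,[(492,97),(455,170),(555,197)],.006)
show('red',c,A,[(418,71),(466,108),(412,144),(366,110)],.028)
show('wood',c,A,[(410,231),(467,266),(424,310),(368,276)],.028)
show('blue',c,A,[(215,250),(265,288),(210,325),(165,287)],.028)
def m(c,lo,hi,z,nm,roi):
    hsv=cv2.cvtColor(c['img'],cv2.COLOR_RGB2HSV)
    k=cv2.inRange(hsv,lo,hi)
    n,l,st,ce=cv2.connectedComponentsWithStats(k)
    for i in range(1,n):
        if st[i,4]>25: print(nm,st[i],ray(c,*ce[i],z)[:2].round(4))
for n,cc in d.items():
    if n!='wrist':
        m(cc,(0,190,90),(6,255,255),.028,n+' red',0)
        m(cc,(100,150,70),(125,255,255),.028,n+' blue',0)
        m(cc,(7,140,80),(16,255,255),.028,n+' wood',0)
a=c['img'][150:250,160:280][:,:,::-1]; cv2.imwrite('pics/c.png',cv2.resize(a,None,fx=6,fy=6,interpolation=cv2.INTER_CUBIC))
a=s['img'][170:250,220:350][:,:,::-1]; cv2.imwrite('pics/e.png',cv2.resize(a,None,fx=6,fy=6,interpolation=cv2.INTER_CUBIC))
E
```

```text
board [[0.4123, 0.3157], [0.6661, 0.289], [0.6387, 0.0115], [0.387, 0.0404]] mean [0.526  0.1641] len [0.2553 0.2789 0.2533 0.2764]
   ang [174.   84.4  -6.6 -95.2]
boardS [[0.6408, 0.0176], [0.3843, 0.0422]] mean [0.5126 0.0299] len [0.2577 0.2577]
   ang [ -5.5 174.5]
o1 [[0.5518, 0.2751], [0.5467, 0.2254]] mean [0.5492 0.2502] len [0.05 0.05]
   ang [ 84.2 -95.8]
o1S [[0.5481, 0.2249], [0.5529, 0.2752], [0.5003, 0.2809]] mean [0.5337 0.2604] len [0.0505 0.0529 0.0736]
   ang [-95.4  -6.2 130.5]
o2 [[0.4913, 0.197], [0.4851, 0.1456], [0.5193, 0.1436]] mean [0.4986 0.1621] len [0.0518 0.0343 0.0603]
   ang [ 83.  176.6 -62.4]
o2S [[0.4888, 0.1422], [0.4925, 0.1957], [0.5446, 0.1914]] mean [0.5087 0.1764] len [0.0537 0.0523 0.0744]
   ang [-94.  175.2  41.4]
o3 [[0.5338, 0.107], [0.5289, 0.0563]] mean [0.5313 0.0817] len [0.0509 0.0509]
   ang [ 84.5 -95.5]
o3S [[0.5328, 0.0549], [0.5357, 0.1069], [0.4838, 0.1111]] mean [0.5174 0.091 ] len [0.052  0.0522 0.0746]
   ang [-93.2  -4.7 131.1]
red [[0.4634, 0.2828], [0.4994, 0.2758], [0.4903, 0.2356], [0.4566, 0.241]] mean [0.4774 0.2588]
[... 597 characters left out ...]
e wood [476   0  15   6  51] [0.7161 0.8773]
scene wood [304 109  19  14 159] [0.5408 0.1639]
scene wood [  0 202  31  55 591] [ 0.1902 -0.5285]
scene wood [165 204  33  29 295] [ 0.4642 -0.2717]
side red [ 376  127   64   47 1421] [ 0.2014 -0.5457]
side red [225 353  33  31 621] [0.4783 0.2673]
side blue [ 406    0  106  128 7957] [-0.0815 -2.0019]
side blue [174 137   4   9  28] [ 0.9521 -0.4762]
side blue [263 281  25  25 398] [0.4637 0.1004]
side blue [342 324  17  19 247] [0.3184 0.1568]
side wood [ 252   13   86  111 6441] [ 0.7385 -1.6002]
side wood [381 111  51  40 913] [ 0.2091 -0.6957]
side wood [238 222   9   5  35] [ 0.5908 -0.0909]
side wood [212 303  25  26 504] [0.5394 0.1746]
```

View pics/c.png

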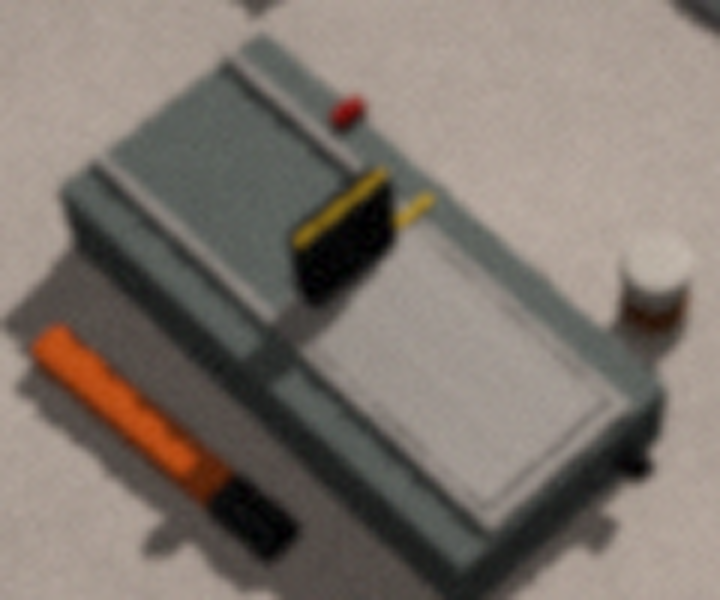

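View pics/e.png

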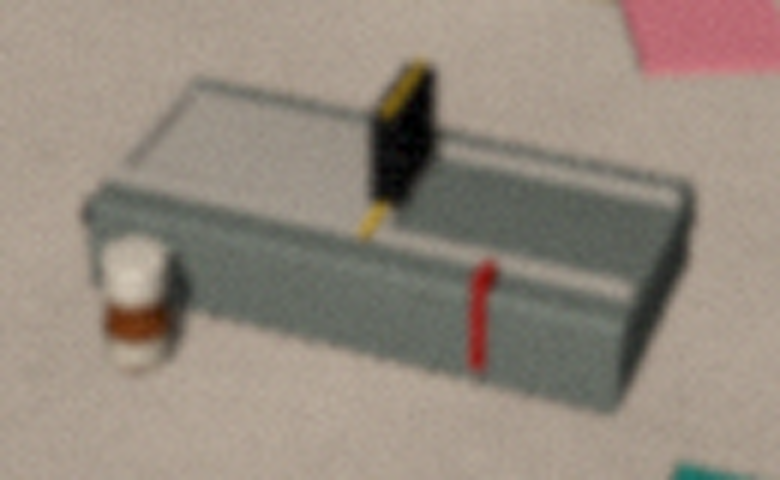

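```bash
python3 - <<'E'
from h import *
import pickle
from scipy.spatial.transform import Rotation as Ro
d=pickle.load(open('d0.pkl','rb'));c=d['scene'];s=d['side']
A=lambda p:(159.6+p[0]/6,149.6+p[1]/6)
B=lambda p:(219.6+p[0]/6,169.6+p[1]/6)
def tri(a,b):
    def od(c,u,v):
        p,q=ray(c,u,v,.1),ray(c,u,v,0); return p,(q-p)/np.linalg.norm(q-p)
    p,u=od(c,*A(a)); q,w=od(s,*B(b))
    t=np.linalg.lstsq(np.c_[u,-w],q-p,rcond=None)[0]
    return ((p+t[0]*u+q+t[1]*w)/2).round(4),np.linalg.norm(p+t[0]*u-q-t[1]*w).round(4)
print('handle ends tri',tri((298,242),(422,65)),tri((386,174),(387,112)))
for n,cc,f,pts in [('scene',c,A,[(298,242),(386,174)]),('side',s,B,[(422,65),(387,112)])]:
    print(n,[ray(cc,*f(p),.096)[:2].round(4) for p in pts])
print('pointer tip',tri((432,197),(363,237)),ray(c,*A((432,197)),.051),ray(s,*B((363,237)),.051))
print('mark',tri((348,110),(486,270)),ray(c,*A((348,110)),.05),ray(s,*B((486,270)),.05))
print('stripe bottom side',ray(s,*B((478,368)),.0), ray(s,*B((487,262)),.053))
print('box top corners scene',[ray(c,*A(p),.045)[:2].round(4) for p in [(262,38),(65,190),(458,572),(660,390)]])
print('side top near edge',[ray(s,*B(p),.045)[:2].round(4) for p in [(625,318),(88,200)]])
print('blk rails scene',[ray(c,*A(p),.05)[:2].round(4) for p in [(230,55),(365,165),(100,160),(285,325)]])
o=ctrl.get_obs();R=Ro.from_euler('xyz',o['eef_rot']).as_matrix();print(R.round(3))
E
```

```text
handle ends tri (array([ 0.4988, -0.2028,  0.0956]), np.float64(0.0023)) (array([ 0.5053, -0.1612,  0.0969]), np.float64(0.0002))
scene [array([ 0.4978, -0.2032]), array([ 0.505 , -0.1608])]
side [array([ 0.4996, -0.2013]), array([ 0.5055, -0.1627])]
pointer tip (array([ 0.5084, -0.1379,  0.0524]), np.float64(0.0017)) [ 0.50694342 -0.13743043  0.051     ] [ 0.50955985 -0.13928182  0.051     ]
mark (array([ 0.4571, -0.1267,  0.0529]), np.float64(0.0012)) [ 0.45515719 -0.12543691  0.05      ] [ 0.45824639 -0.13018816  0.05      ]
stripe bottom side [ 0.46014795 -0.13179026  0.        ] [ 0.45818001 -0.1314011   0.053     ]
box top corners scene [array([ 0.4034, -0.1172]), array([ 0.3887, -0.2191]), array([ 0.6104, -0.2538]), array([ 0.6252, -0.1494])]
side top near edge [array([ 0.4023, -0.1188]), array([ 0.628 , -0.1467])]
blk rails scene [array([ 0.4011, -0.1337]), array([ 0.4766, -0.1413]), array([ 0.3929, -0.2024]), array([ 0.4974, -0.2152])]
[[-0.     0.251  0.968]
 [-0.001  0.968 -0.251]
 [-1.    -0.001 -0.   ]]
```

```bash
cat >> h.py <<'E'
from scipy.spatial.transform import Rotation as Ro
def go(x,y,z,psi_deg):
    o=ctrl.get_obs(); R=Ro.from_euler('xyz',o['eef_rot']).as_matrix()
    D=np.array([x,y,z])-o['ee_pos']
    p=np.radians(psi_deg); Rt=np.array([[0,-np.sin(p),np.cos(p)],[0,np.cos(p),np.sin(p)],[-1,0,0]])
    rv=Ro.from_matrix(R.T@Rt).as_rotvec()
    print('t',round(o['time_s'],2),'tcp',o['ee_pos'].round(4),'psi',np.degrees(np.arctan2(R[1,2],R[0,2])).round(2),'w',round(o['grip_width'],4),'F',o['force'].round(1))
    print('  mm tool(cur)',(R.T@D*1000).round(1),'tool(target)',(Rt.T@D*1000).round(1),'rot',rv.round(4))
E
python3 -c "
from h import *
go(.4775,.2588,.12,-10.5)"
```

```text
t 0.15 tcp [0.138  0.5322 0.205 ] psi -14.54 w 0.0939 F [-0.1  0.1  0.2]
  mm tool(cur) [  85.1 -179.3  397.3] tool(target) [  85.  -207.   383.6] rot [-0.0705 -0.0001  0.0009]
```

Request:
play_rows:
  deltas:
    - [[0,0,0,-0.07,0,0,64],[6,-14.8,27.4,0,0,0,64],[6,-14.8,27.4,0,0,0,64],[6,-14.8,27.4,0,0,0,64],[6,-14.8,27.4,0,0,0,64],[6,-14.8,27.4,0,0,0,64],[6,-14.8,27.4,0,0,0,64],[6,-14.8,27.4,0,0,0,64],[6,-14.8,27.4,0,0,0,64],[6,-14.8,27.4,0,0,0,64]]
  grip_force: 25

```text
time_s: 1.15
ee_pos: [0.357, 0.3554, 0.1511]
eef_rot: [-2.374, 1.571, -2.557]
force: [-0.8, -0.3, -0.2]
grip_width: 0.0637
```

Request:
play_rows:
  deltas:
    - [[6,-14.8,27.4,0,0,0,64],[6,-14.8,27.4,0,0,0,64],[6,-14.8,27.4,0,0,0,64],[6,-14.8,27.4,0,0,0,64],[6,-14.8,27.4,0,0,0,64],[0,0,0,0,0,0,64],[0,0,0,0,0,0,64]]

```text
time_s: 1.85
ee_pos: [0.4772, 0.2583, 0.1211]
eef_rot: [-2.663, 1.57, -2.848]
force: [-0.3, -0.6, 0.4]
grip_width: 0.0644
```

```bash
python3 -c "
from h import *
go(.4775,.2588,.009,-10.5)
import pickle
c=cam('wrist','w1.png'); pickle.dump(c,open('w1.pkl','wb'))"
```

```text
t 1.85 tcp [0.4772 0.2583 0.1211] psi -10.59 w 0.0644 F [-0.3 -0.6  0.4]
  mm tool(cur) [112.1   0.6   0.3] tool(target) [112.1   0.5   0.2] rot [-0.0017 -0.0008  0.0004]
```

View pics/w1.png

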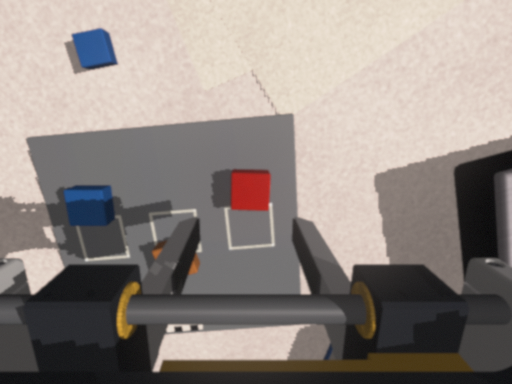

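The wrist view shows red at (251,190), outline 1 at (249,227) and part of outline 2 at (176,232). Outline 3 is at (102,237), and blue is at (90,205). I'll measure them from this view.

```bash
cat >> h.py <<'E'
def blk(c,col,z=.028):
    lo,hi={'red':((0,190,90),(6,255,255)),'blue':((100,150,90),(125,255,255)),'wood':((7,140,90),(16,255,255))}[col]
    k=cv2.inRange(cv2.cvtColor(c['img'],cv2.COLOR_RGB2HSV),lo,hi)
    for q in cv2.findContours(k,cv2.RETR_EXTERNAL,cv2.CHAIN_APPROX_NONE)[0]:
        if cv2.contourArea(q)<300: continue
        P=np.array([ray(c,*p[0],z)[:2] for p in q]); r=cv2.minAreaRect((P*1000).astype(np.float32))
        print(col,q[:,0].mean(0).round(0),'ctr',np.round(r[0],1),'size',np.round(r[1],1),'ang',round(r[2],1))
def white(c,lo=(0,0,150),hi=(180,70,215)):
    # outline components on dark board
    g=cv2.cvtColor(c['img'],cv2.COLOR_RGB2GRAY)
    k=cv2.inRange(g,125,255); n,l,st,ce=cv2.connectedComponentsWithStats(k,connectivity=8)
    for i in range(1,n):
        if 40<st[i,4]<900:
            ys,xs=np.where(l==i); P=np.array([ray(c,x,y,.006)[:2] for x,y in zip(xs,ys)])
            r=cv2.minAreaRect((P*1000).astype(np.float32)); print('W',st[i],'ctr',np.round(r[0],1),'size',np.round(r[1],1),'ang',round(r[2],1))
E
python3 -c "
from h import *
import pickle
c=pickle.load(open('w1.pkl','rb'))
for k in ['red','blue','wood']: blk(c,k)
white(c)
cv2.imwrite('pics/w1b.png',cv2.resize(c['img'][150:290,20:310,::-1],None,fx=2.7,fy=2.7,interpolation=cv2.INTER_CUBIC))
"
```

```text
red [250. 191.] ctr [478.2 262.4] size [36.6 38.1] ang 78.6
blue [ 87. 194.] ctr [450.9  98.2] size [47.6 13.9] ang 82.7
blue [93. 48.] ctr [322.  149.5] size [30.  26.6] ang 89.7
W [506 174   6  93 386] ctr [574.8 543.5] size [116.3   5.3] ang 3.7
W [437 199  15   8  59] ctr [536.5 472.3] size [17.1  7.7] ang 67.9
W [223 201  53  50 716] ctr [525.5 253.6] size [56.9 56.7] ang 84.4
W [170 208  28   9 167] ctr [494.6 183.8] size [30.5  9.6] ang 79.4
W [ 40 220  16  24 194] ctr [489.4  25. ] size [29.3 13.4] ang 1.4
W [149 221   9  21 111] ctr [510.8 143.9] size [ 6.4 25.1] ang 84.6
W [  3 237  11   9  50] ctr [491.8 -26.4] size [ 8.5 12.5] ang 8.0
W [196 242   7  11  52] ctr [540.  190.9] size [ 7.  13.1] ang 76.9
W [ 84 245  47  17 247] ctr [533.4  82. ] size [16.6 57.7] ang 7.0
W [298 264  13  31 220] ctr [605.7 301.4] size [43.3 12.7] ang 8.7
W [117 295  14  42 224] ctr [615.5  73.7] size [16.4 61.3] ang 80.2
```

View pics/w1b.png

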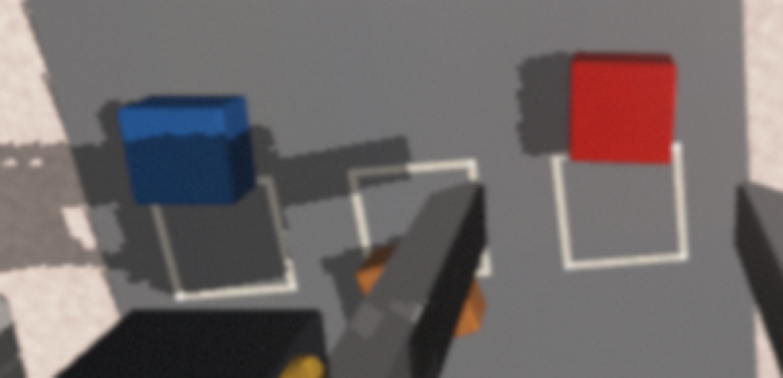

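Request:
play_rows:
  deltas:
    - [[35,2,0.5,0,0,0,64],[35,0,0,0,0,0,64],[25,0,0,0,0,0,64],[16.5,0,0,0,0,0,64],[0,0,0,0,0,0,64],[0,0,0,0,0,0,30],[0,0,0,0,0,0,30],[0,0,0,0,0,0,30],[0,0,0,0,0,0,30],[0,0,0,0,0,0,30]]

```text
time_s: 2.9
ee_pos: [0.4786, 0.2608, 0.0109]
eef_rot: [0.774, 1.569, 0.59]
force: [-2.9, 0.3, 6.9]
grip_width: 0.0396
```

```bash
python3 -c "
from h import *
go(.5247,.253,.0095,-5.6)"
```

```text
t 2.9 tcp [0.4786 0.2608 0.0109] psi -10.53 w 0.0396 F [-2.9  0.3  6.9]
  mm tool(cur) [ 1.4  0.8 46.8] tool(target) [ 1.4 -3.2 46.7] rot [-0.0861  0.001  -0.0009]
```

Request:
play_rows:
  deltas:
    - [[-6,0,0,0,0,0,30],[-6,0,0,0,0,0,30],[0,0,0,-0.086,0,0,30],[0,-1,16,0,0,0,30],[0,-1,16,0,0,0,30],[0,-1.2,15,0,0,0,30],[0,0,0,0,0,0,30],[6,0,0,0,0,0,30],[6,0,0,0,0,0,30],[0.5,0,0,0,0,0,30]]

```text
time_s: 3.9
ee_pos: [0.5243, 0.2528, 0.0096]
eef_rot: [-0.443, 1.57, -0.54]
force: [-2.6, -2.4, 11.7]
grip_width: 0.0401
```

```bash
python3 -c "
from h import *
go(.5247,.253,.0095,-5.6)"
```

```text
t 3.9 tcp [0.5243 0.2528 0.0096] psi -5.58 w 0.0401 F [-2.6 -2.4 11.7]
  mm tool(cur) [0.1 0.3 0.3] tool(target) [0.1 0.3 0.3] rot [0.0004 0.0004 0.0002]
```

Request:
play_rows:
  deltas:
    - [[-1,0,0,0,0,0,56],[0,0,0,0,0,0,56],[0,0,0,0,0,0,56],[-20,0,0,0,0,0,62],[-30,0,0,0,0,0,62],[-40,-25,0,0,0,0,62],[-20,-30,0,0,0,0,62],[0,-30,-10,0,0,0,62],[0,0,-10,0,0,0,62],[0,0,0,0,0,0,62]]

```text
time_s: 4.9
ee_pos: [0.4957, 0.17, 0.1205]
eef_rot: [2.974, 1.57, 2.876]
force: [-1.0, 0.2, 0.4]
grip_width: 0.0623
```

```bash
python3 -c "
from h import *
go(.5407,.1637,.0095,-2)
import pickle
c=cam('wrist','w2.png'); pickle.dump(c,open('w2.pkl','wb'))
for k in ['red','blue','wood']: blk(c,k)
white(c)"
```

```text
t 4.9 tcp [0.4957 0.17   0.1205] psi -5.64 w 0.0623 F [-1.   0.2  0.4]
  mm tool(cur) [110.9  -1.9  45.5] tool(target) [111.   -4.7  45.2] rot [-0.0635 -0.0003 -0.0001]
red [328. 208.] ctr [523.5 252. ] size [37.2 37.3] ang 84.3
blue [165. 167.] ctr [463.9  92.9] size [40.8 38.7] ang 79.7
blue [196.   8.] ctr [329.2 143.7] size [25.7 12.8] ang 84.3
wood [247. 232.] ctr [540.8 166.4] size [39.5 38.5] ang 5.8
W [121 283  20  52 296] ctr [638.6   8.1] size [14.3 80.1] ang 65.2
W [229 312 111   3 284] ctr [664.6 201.2] size [137.7   3. ] ang 84.3
```

View pics/w2.png

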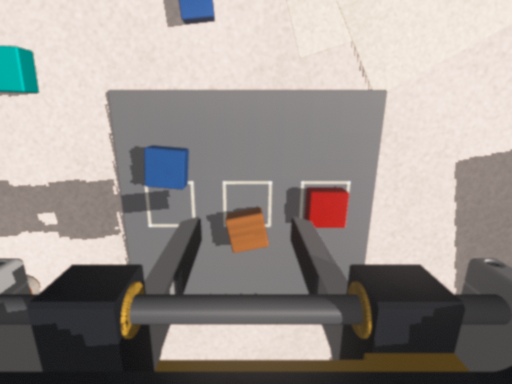

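```bash
python3 -c "
from h import *
import pickle
c=pickle.load(open('w2.pkl','rb'))
g=cv2.cvtColor(c['img'],cv2.COLOR_RGB2GRAY)
for nm,(x0,x1,y0,y1) in {'o3':(138,203,170,236),'o2':(215,280,174,236),'o1':(294,358,174,236)}.items():
    s=g[y0:y1,x0:x1].astype(int); k=(s>140); k[:]&=(c['img'][y0:y1,x0:x1].ptp(-1) if hasattr(c['img'],'ptp') else np.ptp(c['img'][y0:y1,x0:x1],axis=-1))<50
    ys,xs=np.where(k); P=np.array([ray(c,x+x0,y+y0,.006)[:2]*1000 for x,y in zip(xs,ys)]); r=cv2.minAreaRect(P.astype(np.float32)); print(nm,len(xs),np.round(r[0],1),np.round(r[1],1),round(r[2],1), xs.min()+x0,xs.max()+x0,ys.min()+y0,ys.max()+y0)
"
```

```text
o3 456 [508.5  84. ] [56.4 55.1] 84.3 144 195 180 227
o2 649 [517.  169.1] [56.7 55.1] 84.3 221 273 180 227
o1 315 [504.8 256.4] [56.  13.6] 84.3 300 351 180 192
```

```bash
python3 -c "
from h import *
import pickle
c=pickle.load(open('w2.pkl','rb'))
cv2.imwrite('pics/w2b.png',cv2.resize(c['img'][195:265,205:290,::-1],None,fx=8,fy=8,interpolation=cv2.INTER_CUBIC))
"
```

```text
(no output)
```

View pics/w2b.png

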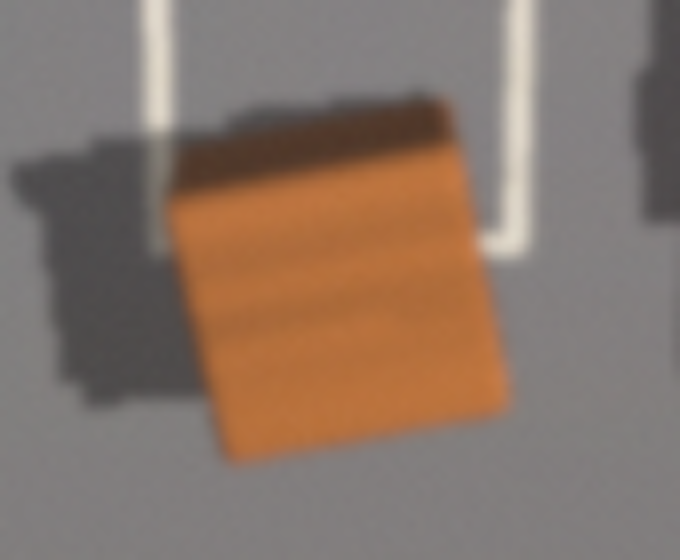

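```bash
python3 -c "
from h import *
import pickle
c=pickle.load(open('w2.pkl','rb'))
P=np.array([ray(c,204.6+x/8,194.6+y/8,.028)[:2] for x,y in [(170,203),(458,150),(510,405),(235,462)]])
e=np.roll(P,-1,0)-P; print(P.mean(0),np.linalg.norm(e,axis=1),np.degrees(np.arctan2(e[:,1],e[:,0])))
go(P.mean(0)[0],P.mean(0)[1],.0095,5)
"
```

```text
[0.5418244  0.16716209] [0.03828395 0.03722915 0.03800494 0.03842619] [  95.43558861    6.02480262  -82.76560193 -173.54955927]
t 4.95 tcp [0.4963 0.1705 0.1204] psi -5.59 w 0.0619 F [-0.1 -0.2  0.1]
  mm tool(cur) [110.9   1.1  45.7] tool(target) [110.9  -7.3  45.1] rot [-1.849e-01 -0.000e+00 -1.000e-04]
```

Request:
play_rows:
  deltas:
    - [[0,0,0,-0.1,0,0,62],[0,0,0,-0.1,0,0,62],[20,-4.7,22,0,0,0,62],[25,-5,22.1,0,0,0,62],[30,0,0,0,0,0,62],[25,0,0,0,0,0,62],[10,0,0,0,0,0,62],[0,0,0,0,0,0,30],[0,0,0,0,0,0,30],[0,0,0,0,0,0,30]]

```text
time_s: 5.95
ee_pos: [0.5421, 0.1653, 0.0118]
eef_rot: [0.137, 1.569, 0.24]
force: [-0.6, 0.0, 0.2]
grip_width: 0.041
```

```bash
python3 -c "
from h import *
go(.517,.1685,.0105,-5.6)"
```

```text
t 5.95 tcp [0.5421 0.1653 0.0118] psi 5.87 w 0.041 F [-0.6  0.   0.2]
  mm tool(cur) [  1.3   5.8 -24.6] tool(target) [  1.3   0.8 -25.3] rot [ 0.2003  0.0021 -0.0005]
```

Request:
play_rows:
  deltas:
    - [[0,0,0,0,0,0,30],[0,0,0,0,0,0,30],[-10,0,0,0,0,0,30],[0,0,0,0.1,0,0,30],[0,0,0,0.1,0,0,30],[0,0.5,-13,0,0,0,30],[0,0.5,-12.5,0,0,0,30],[0,0,0,0,0,0,30],[7,0,0,0,0,0,30],[4.5,0,0,0,0,0,30]]

```text
time_s: 6.95
ee_pos: [0.5174, 0.1684, 0.0101]
eef_rot: [0.219, 1.568, 0.121]
force: [-8.6, -5.3, 38.7]
grip_width: 0.0397
```

```bash
python3 -c "
from h import *
go(.517,.1685,.0105,-5.6)"
```

```text
t 6.95 tcp [0.5174 0.1684 0.0101] psi -5.6 w 0.0397 F [-8.6 -5.3 38.7]
  mm tool(cur) [-0.4  0.1 -0.4] tool(target) [-0.4  0.1 -0.4] rot [-0.      0.0022 -0.0005]
```

Request:
play_rows:
  deltas:
    - [[-2,0,0,0,0,0,30],[0,0,0,0,0,0,54],[0,0,0,0,0,0,54],[-20,0,0,0,0,0,58],[-30,0,0,0,0,0,62],[-40,-25,-20,0,0,0,62],[-20,-30,-35,0,0,0,62],[0,-15,-30,0,0,0,62],[0,0,0,0,0,0,62],[0,0,0,0,0,0,62]]

```text
time_s: 7.95
ee_pos: [0.4257, 0.1076, 0.1202]
eef_rot: [0.292, 1.57, 0.194]
force: [-0.6, 1.1, -0.2]
grip_width: 0.062
```

```bash
python3 -c "
from h import *
import pickle
c=cam('wrist','w3.png'); pickle.dump(c,open('w3.pkl','wb'))
for k in ['red','blue','wood']: blk(c,k)
go(.4637,.0915,.0105,-10)
cv2.imwrite('pics/w3b.png',cv2.resize(c['img'][120:250,150:400,::-1],None,fx=3,fy=3,interpolation=cv2.INTER_CUBIC))
"
```

```text
red [387. 256.] ctr [513.3 252.9] size [37.8 18.1] ang 84.3
blue [234. 227.] ctr [463.5  91.4] size [37.3 38.5] ang 79.5
t 8.0 tcp [0.426  0.1078 0.12  ] psi -5.61 w 0.0618 F [ 1.2  0.5 -0.2]
  mm tool(cur) [109.5 -12.6  39. ] tool(target) [109.5  -9.5  39.9] rot [ 0.0767  0.0006 -0.0002]
```

View pics/w3b.png

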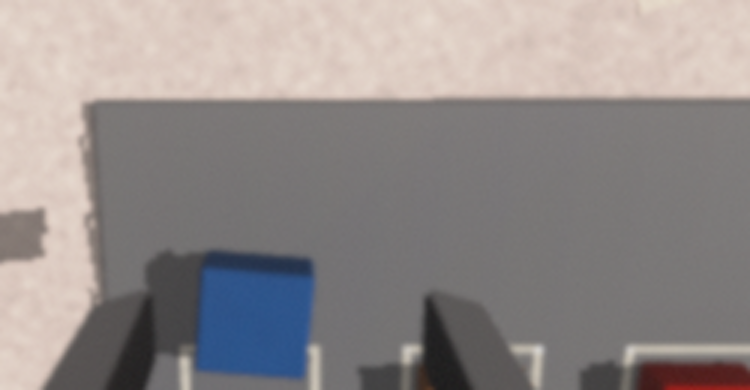

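Request:
play_rows:
  deltas:
    - [[0,0,0,0.085,0,0,62],[20,-4.7,20,0,0,0,62],[25,-4.8,20,0,0,0,62],[30,0,0,0,0,0,62],[24,0,0,0,0,0,62],[10,0,0,0,0,0,62],[0,0,0,0,0,0,30],[0,0,0,0,0,0,30],[0,0,0,0,0,0,30],[0,0,0,0,0,0,30]]

```text
time_s: 9.0
ee_pos: [0.4638, 0.0912, 0.012]
eef_rot: [0.32, 1.569, 0.137]
force: [0.2, 1.1, 3.9]
grip_width: 0.0401
```

```bash
python3 -c "
from h import *
go(.5083,.084,.0115,-5.6)"
```

```text
t 9.0 tcp [0.4638 0.0912 0.012 ] psi -10.47 w 0.0401 F [0.2 1.1 3.9]
  mm tool(cur) [ 0.6  1.  45.1] tool(target) [ 0.5 -2.9 45. ] rot [-0.085   0.0021 -0.0006]
```

Request:
play_rows:
  deltas:
    - [[0,0,0,0,0,0,30],[-5,0,0,0,0,0,30],[-5,0,0,-0.085,0,0,30],[0,-1,15,0,0,0,30],[0,-1,15,0,0,0,30],[0,-1,15,0,0,0,30],[0,0,0,0,0,0,30],[5,0,0,0,0,0,30],[4,0,0,0,0,0,30],[0,0,0,0,0,0,30]]

```text
time_s: 10.0
ee_pos: [0.5068, 0.0838, 0.0116]
eef_rot: [-2.957, 1.57, -3.054]
force: [0.0, 0.8, -0.4]
grip_width: 0.0398
```

```bash
python3 -c "
from h import *
go(.5083,.084,.0115,-5.6)"
```

```text
t 10.0 tcp [0.5068 0.0838 0.0116] psi -5.59 w 0.0398 F [ 0.   0.8 -0.4]
  mm tool(cur) [0.1 0.4 1.5] tool(target) [0.1 0.4 1.5] rot [ 0.0001 -0.0006  0.0001]
```

Request:
play_rows:
  deltas:
    - [[0,0,1.5,0,0,0,30],[0.7,0,0,0,0,0,30],[0,0,0,0,0,0,54],[0,0,0,0,0,0,54],[-20,0,0,0,0,0,60],[-35,0,0,0,0,0,62],[-40,15,-10,0,0,0,62],[-20,30,-20,0,0,0,62],[0,35,-20,0,0,0,62],[0,0,0,0,0,0,62]]

```text
time_s: 11.0
ee_pos: [0.4656, 0.1709, 0.1268]
eef_rot: [0.781, 1.57, 0.686]
force: [0.5, 0.4, 0.2]
grip_width: 0.0621
```

```bash
python3 -c "
from h import *
import pickle
c=cam('wrist','w4.png'); pickle.dump(c,open('w4.pkl','wb'))
for k in ['red','blue','wood']: blk(c,k)
white(c)
go(.5083,.084,.0115,-5.6)
cv2.imwrite('pics/w4b.png',cv2.resize(c['img'][130:280,130:390,::-1],None,fx=3,fy=3,interpolation=cv2.INTER_CUBIC))
"
```

```text
red [330. 230.] ctr [523.3 252.4] size [36.4 37.3] ang 83.3
blue [164. 230.] ctr [508.1  82.5] size [35.8 37.8] ang 84.5
wood [248. 232.] ctr [514.6 168.2] size [38.3 38.9] ang 84.5
W [149 204  50  13 284] ctr [488.4  85.9] size [56.3 14.6] ang 84.5
W [224 204  50  46 570] ctr [517.5 169.4] size [56.7 56.5] ang 84.5
W [298 204  52  15 366] ctr [506.  256.2] size [58.3 17. ] ang 84.5
W [469 232  12   8  42] ctr [553.6 432.5] size [ 8.4 12.5] ang 3.6
W [467 243  11   9  44] ctr [569.1 431.5] size [11.6 12. ] ang 5.3
W [121 296  10  40 191] ctr [ 6.247e+02 -1.000e-01] size [10.1 61. ] ang 74.9
t 11.05 tcp [0.4663 0.1694 0.1264] psi -5.44 w 0.0617 F [ 1.   0.4 -0.1]
  mm tool(cur) [114.9 -81.1  49.8] tool(target) [114.9 -80.9  50.1] rot [ 0.0028  0.0005 -0.0002]
```

View pics/w4b.png

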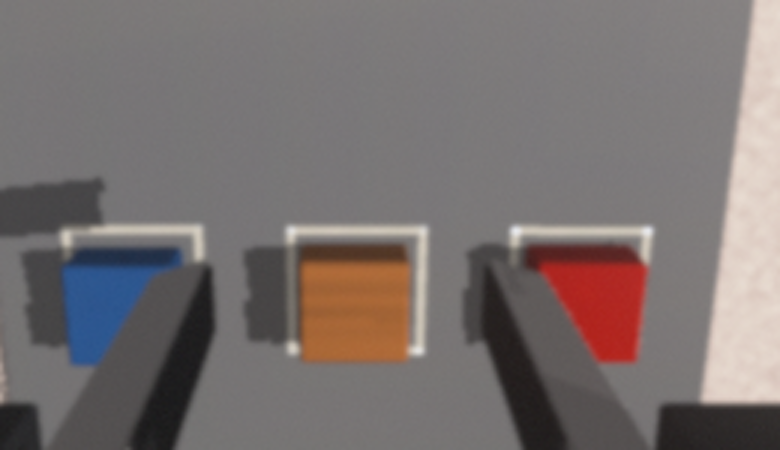

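```bash
python3 -c "
from h import *
o=ctrl.get_obs(); print(o['qpos'].round(3))
go(.47,-.18,.17,-98)
go(.47,-.18,.17,82)"
```

```text
[ 0.275  0.264  1.762  0.     1.115 -1.201]
t 11.05 tcp [0.4663 0.1694 0.1264] psi -5.44 w 0.0617 F [ 1.   0.4 -0.1]
  mm tool(cur) [ -43.6 -347.5   36.8] tool(target) [-43.6  52.3 345.5] rot [ 1.6155e+00  2.0000e-04 -5.0000e-04]
t 11.05 tcp [0.4663 0.1694 0.1264] psi -5.44 w 0.0617 F [ 1.   0.4 -0.1]
  mm tool(cur) [ -43.6 -347.5   36.8] tool(target) [ -43.6  -52.3 -345.5] rot [-1.5261e+00  5.0000e-04  2.0000e-04]
```

Request:
play_rows:
  deltas:
    - [[-22,0,0,0,0,0,62],[-22,-27,3,0,0,0,62],[0,-40,4,0,0,0,62],[0,-40,4,0,0,0,62],[0,-40,4,0,0,0,62],[0,-40,4,0,0,0,62],[0,-40,4,0,0,0,62],[0,-40,4,0,0,0,62],[0,-40,4,0,0,0,62],[0,-40,4,0,0,0,62]]

```text
time_s: 12.05
ee_pos: [0.4673, -0.1834, 0.1698]
eef_rot: [3.048, 1.57, 2.949]
force: [0.7, 0.2, 0.4]
grip_width: 0.0617
```

Request:
play_rows:
  deltas:
    - [[0,0,0,0.14,0,0,62],[0,0,0,0.14,0,0,62],[0,0,0,0.14,0,0,62],[0,0,0,0.14,0,0,62],[0,0,0,0.14,0,0,62],[0,0,0,0.14,0,0,62],[0,0,0,0.14,0,0,62],[0,0,0,0.14,0,0,62],[0,0,0,0.14,0,0,62],[0,0,0,0.14,0,0,62]]

```text
time_s: 13.05
ee_pos: [0.4675, -0.1817, 0.1697]
eef_rot: [-1.881, 1.57, 2.898]
force: [-0.9, -1.0, 0.6]
grip_width: 0.0616
```

Request:
play_rows:
  deltas:
    - [[0,0,0,0.1,0,0,62],[0,0,0,0.1,0,0,62],[0,0,0,0,0,0,62],[0,0,0,0,0,0,62]]

```text
time_s: 13.45
ee_pos: [0.4677, -0.1813, 0.1699]
eef_rot: [-1.682, 1.57, 2.906]
force: [-0.1, 0.1, -0.4]
grip_width: 0.0617
```

```bash
python3 -c "
from h import *
import pickle
c=cam('wrist','w5.png'); pickle.dump(c,open('w5.pkl','wb'))
go(.502,-.182,.06,-98)
"
```

```text
t 13.5 tcp [ 0.4677 -0.1812  0.17  ] psi -97.15 w 0.0619 F [ 0.6  0.5 -0.5]
  mm tool(cur) [109.9  34.1  -3.4] tool(target) [110.  34.  -4.] rot [ 0.0148 -0.      0.0004]
```

View pics/w5.png

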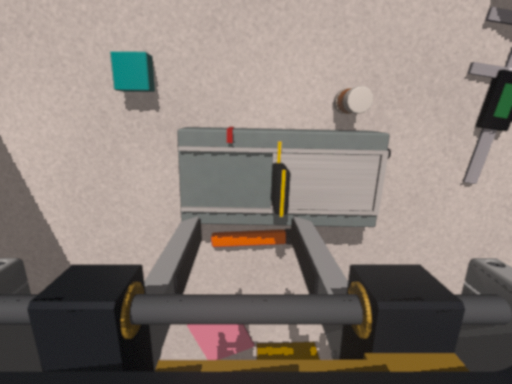

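```bash
python3 -c "
from h import *
import pickle
c=pickle.load(open('w5.pkl','rb'))
h=cv2.cvtColor(c['img'],cv2.COLOR_RGB2HSV)
k=cv2.inRange(h,(20,120,110),(35,255,255)); n,l,st,ce=cv2.connectedComponentsWithStats(k,connectivity=8)
for i in range(1,n):
    if st[i,4]>20: print('Y',st[i],ce[i].round(1),ray(c,*ce[i],.096).round(4),ray(c,*ce[i],.051).round(4))
k=cv2.inRange(h,(0,170,80),(6,255,255))|cv2.inRange(h,(174,170,80),(180,255,255)); n,l,st,ce=cv2.connectedComponentsWithStats(k,connectivity=8)
for i in range(1,n):
    if st[i,4]>8: print('R',st[i],ce[i].round(1),ray(c,*ce[i],.053).round(4))
cv2.imwrite('pics/w5b.png',cv2.resize(c['img'][110:240,165:405,::-1],None,fx=3.3,fy=3.3,interpolation=cv2.INTER_CUBIC))
"
```

```text
Y [277 141   5  22  87] [278.8 151.4] [ 0.5034 -0.1421  0.096 ] [ 0.5079 -0.149   0.051 ]
Y [279 170   7  48 218] [282.2 193. ] [ 0.5029 -0.1818  0.096 ] [ 0.5073 -0.1958  0.051 ]
Y [360 288  12  36 123] [366.9 307.3] [ 0.5816 -0.3206  0.096 ] [ 0.6   -0.359  0.051]
Y [122 328   5   8  25] [123.7 331.4] [ 0.315  -0.3186  0.096 ] [ 0.2862 -0.3567  0.051 ]
Y [257 347  37   8 245] [275.1 350.5] [ 0.4783 -0.3655  0.096 ] [ 0.4783 -0.4119  0.051 ]
Y [310 347   7   8  46] [312.9 350.4] [ 0.5206 -0.3707  0.096 ] [ 0.5282 -0.418   0.051 ]
Y [ 259  354  204   17 1940] [381.3 362.1] [ 0.5974 -0.397   0.096 ] [ 0.6185 -0.449   0.051 ]
Y [158 362  18   6  55] [165.3 364.2] [ 0.3513 -0.3692  0.096 ] [ 0.3289 -0.4163  0.051 ]
R [228 128   4  14  54] [229.5 134.7] [ 0.4582 -0.1248  0.053 ]
```

View pics/w5b.png

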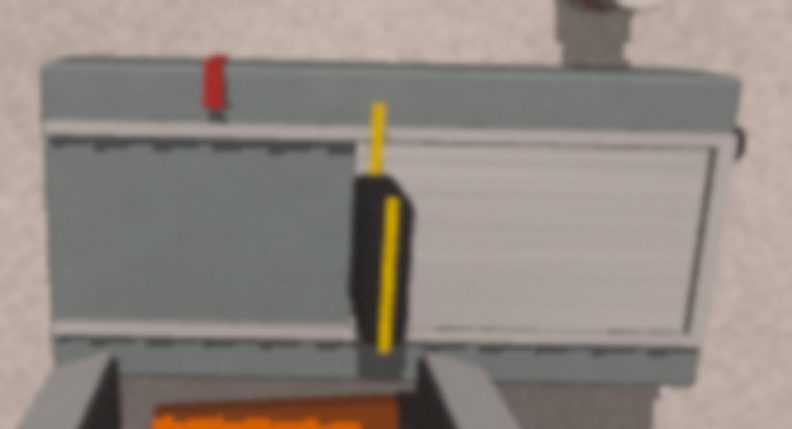

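Request:
play_rows:
  deltas:
    - [[0,0,0,0.016,0,0,62],[0,18,-2,0,0,0,62],[0,17,-2,0,0,0,62],[30,0,0,0,0,0,62],[30,0,0,0,0,0,62],[25,0,0,0,0,0,62],[15,0,0,0,0,0,62],[10,0,0,0,0,0,62],[0,0,0,0,0,0,62],[0,0,0,0,0,0,62]]

```text
time_s: 14.5
ee_pos: [0.5035, -0.1819, 0.0609]
eef_rot: [1.281, 1.57, -0.433]
force: [0.3, 0.4, 0.6]
grip_width: 0.0621
```

```bash
python3 -c "
from h import *
go(.503,-.182,.06,-98.1)
c=cam('wrist','w6.png')
c=cam('side','s6.png')
cv2.imwrite('pics/s6.png',c['img'][:,:,::-1])
"
```

```text
t 14.5 tcp [ 0.5035 -0.1819  0.0609] psi -98.18 w 0.0621 F [0.3 0.4 0.6]
  mm tool(cur) [ 0.9 -0.5  0.1] tool(target) [ 0.9 -0.5  0.1] rot [-0.0015  0.0002 -0.0008]
```

View pics/w6.png

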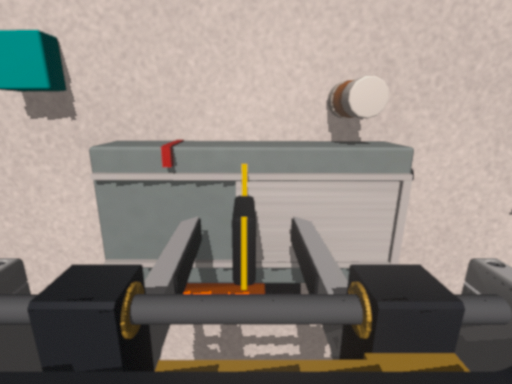

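View pics/s6.png

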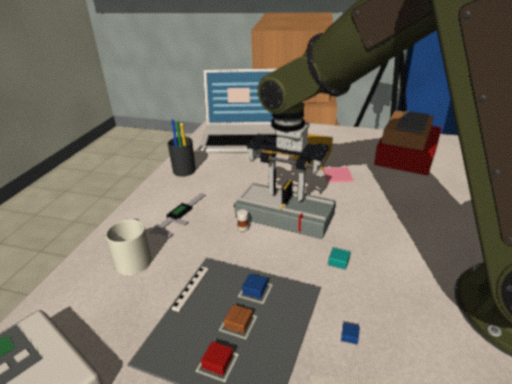

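The handle blade at (244,240) sits between the fingers in the wrist view, and the side view shows all three blocks in their outlines. I'll close on the handle.

Request:
play_rows:
  deltas:
    - [[0,0,0,0,0,0,4],[0,0,0,0,0,0,4],[0,0,0,0,0,0,4],[0,0,0,0,0,0,4],[0,0,0,0,0,0,4],[0,0,0,0,0,0,4],[0,0,0,0,0,0,4],[0,0,0,0,0,0,4],[0,0,0,0,0,0,4]]
  grip_force: 40

```text
time_s: 15.5
ee_pos: [0.5024, -0.1816, 0.0601]
eef_rot: [-1.705, 1.569, 2.865]
force: [-6.7, 0.1, 4.8]
grip_width: 0.0137
```

```bash
python3 -c "
from h import *
go(.503,-.182,.06,-98.1)
"
```

```text
t 15.5 tcp [ 0.5024 -0.1816  0.0601] psi -98.2 w 0.0137 F [-6.7  0.1  4.8]
  mm tool(cur) [0.1 0.7 0.3] tool(target) [0.1 0.7 0.3] rot [-0.0017 -0.0003  0.002 ]
```

Request:
play_rows:
  deltas:
    - [[0,-3,0,0,0,0,4],[0,-6,0,0,0,0,4],[0,-6,0,0,0,0,4],[0,-6,0,0,0,0,4],[0,-6,0,0,0,0,4],[0,-6,0,0,0,0,4],[0,-6,0,0,0,0,4],[0,-6,0,0,0,0,4],[0,-4,0,0,0,0,4],[0,-2,0,0,0,0,4]]

```text
time_s: 16.5
ee_pos: [0.4536, -0.1745, 0.0602]
eef_rot: [1.547, 1.568, -0.167]
force: [13.1, -0.7, -8.2]
grip_width: 0.0139
```

Request:
play_rows:
  deltas:
    - [[0,0,0,0,0,0,4],[0,0,0,0,0,0,4]]

```text
time_s: 16.7
ee_pos: [0.4537, -0.1746, 0.0602]
eef_rot: [1.537, 1.568, -0.177]
force: [11.0, 0.4, -8.6]
grip_width: 0.0137
```

```bash
python3 -c "
from h import *
import pickle
go(.503,-.182,.06,-98.1)
d={n:cam(n,n+'7.png') for n in ['wrist','side','scene']}
pickle.dump(d,open('d7.pkl','wb'))
z=lambda c,y0,y1,x0,x1,f:cv2.resize(c['img'][y0:y1,x0:x1,::-1],None,fx=f,fy=f,interpolation=cv2.INTER_CUBIC)
cv2.imwrite('pics/s7b.png',z(d['side'],170,250,220,350,6)); cv2.imwrite('pics/c7b.png',z(d['scene'],150,250,160,280,6)); cv2.imwrite('pics/w7b.png',z(d['wrist'],120,300,120,400,2.8))
"
```

```text
t 16.7 tcp [ 0.4537 -0.1746  0.0602] psi -98.2 w 0.0137 F [11.   0.4 -8.6]
  mm tool(cur) [ 0.3 49.8  0.3] tool(target) [ 0.2 49.8  0.4] rot [-0.0018  0.0001 -0.0028]
```

View pics/s7b.png

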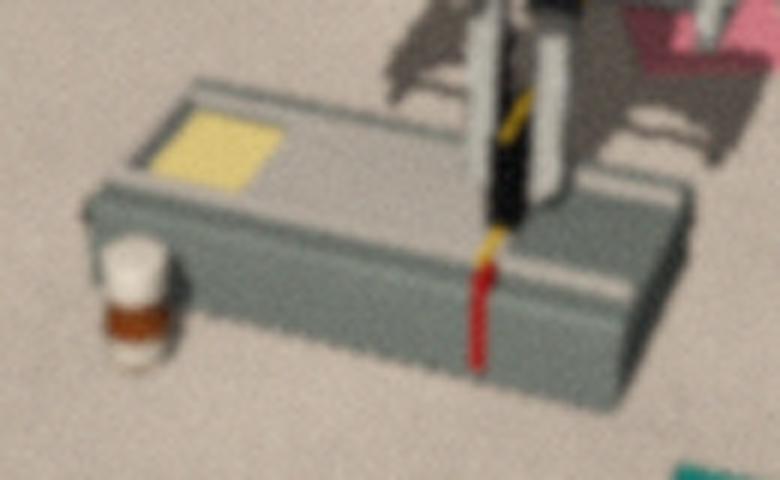

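View pics/w7b.png

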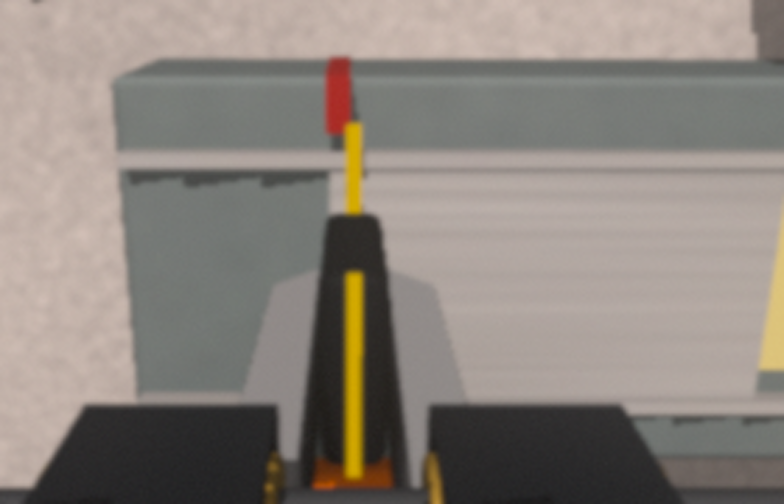

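```bash
python3 -c "
from h import *
import pickle
d=pickle.load(open('d7.pkl','rb'));u=np.array([np.cos(np.radians(-8.1)),np.sin(np.radians(-8.1))])
for n,x0,x1,y0,y1 in [('wrist',220,270,130,200),('side',285,312,195,216),('scene',190,240,155,200)]:
    c=d[n]; h=cv2.cvtColor(c['img'],cv2.COLOR_RGB2HSV)[y0:y1,x0:x1]
    ky=cv2.inRange(h,(18,110,90),(35,255,255)); kr=cv2.inRange(h,(0,150,70),(7,255,255))|cv2.inRange(h,(172,150,70),(180,255,255))
    for nm,k,z in [('Y',ky,.051),('R',kr,.053),('R',kr,.049)]:
        nn,l,st,ce=cv2.connectedComponentsWithStats(k,connectivity=8)
        for i in range(1,nn):
            if st[i,4]>6:
                p=ray(c,ce[i][0]+x0,ce[i][1]+y0,z)[:2]; print(n,nm,z,st[i]+[x0,y0,0,0,0],p.round(4),'s',(p@u*1000).round(1))
"
```

```text
wrist Y 0.051 [242 163   8  34 208] [ 0.4588 -0.1423] s 474.3
wrist R 0.053 [237 141   8  27 188] [ 0.4579 -0.1236] s 470.8
wrist R 0.049 [237 141   8  27 188] [ 0.4578 -0.1242] s 470.7
side Y 0.051 [299 208   6   6  14] [ 0.4594 -0.1474] s 475.5
scene Y 0.051 [194 172   7   6  17] [ 0.4283 -0.1697] s 447.9
```

View pics/c7b.png

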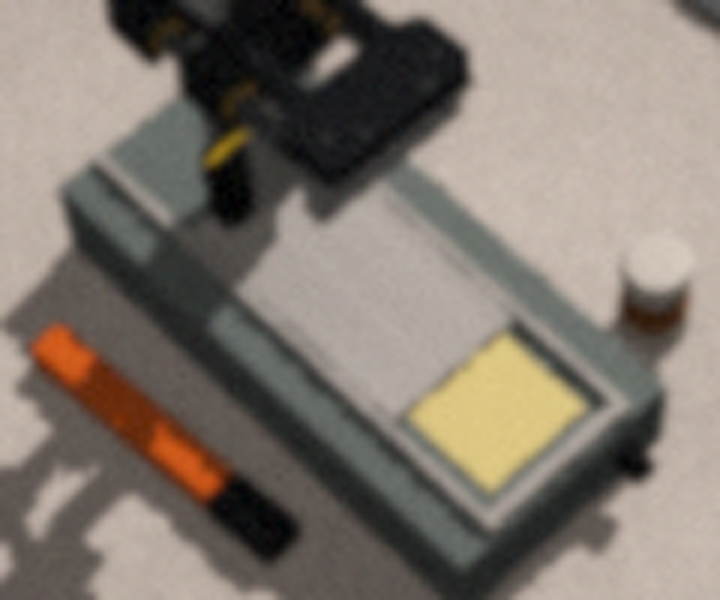

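Request:
play_rows:
  deltas:
    - [[0,-2,0,0,0,0,4],[0,-1.5,0,0,0,0,4],[0,0,0,0,0,0,4],[0,0,0,0,0,0,4],[0,0,0,0,0,0,4],[0,0,0,0,0,0,4],[0,0,0,0,0,0,4],[0,0,0,0,0,0,4]]

```text
time_s: 17.65
ee_pos: [0.4503, -0.1741, 0.0602]
eef_rot: [1.541, 1.568, -0.173]
force: [13.2, -0.7, -9.3]
grip_width: 0.0139
```

```bash
python3 -c "
from h import *
go(.503,-.182,.06,-98.1)
u=np.array([np.cos(np.radians(-8.1)),np.sin(np.radians(-8.1))])
c=cam('wrist','w8.png');s=cam('side','s8.png')
x0,x1,y0,y1=220,270,130,200
h=cv2.cvtColor(c['img'],cv2.COLOR_RGB2HSV)[y0:y1,x0:x1]
ky=cv2.inRange(h,(18,110,90),(35,255,255)); kr=cv2.inRange(h,(0,150,70),(7,255,255))|cv2.inRange(h,(172,150,70),(180,255,255))
for nm,k,z in [('Y',ky,.051),('R',kr,.053)]:
    nn,l,st,ce=cv2.connectedComponentsWithStats(k,connectivity=8)
    for i in range(1,nn):
        if st[i,4]>6:
            p=ray(c,ce[i][0]+x0,ce[i][1]+y0,z)[:2]; print(nm,st[i]+[x0,y0,0,0,0],p.round(4),'s',(p@u*1000).round(1))
cv2.imwrite('pics/w8b.png',cv2.resize(c['img'][120:300,120:400,::-1],None,fx=2.8,fy=2.8,interpolation=cv2.INTER_CUBIC))
cv2.imwrite('pics/s8b.png',cv2.resize(s['img'][170:384,125:350,::-1],None,fx=2.8,fy=2.8,interpolation=cv2.INTER_CUBIC))
"
```

```text
t 17.65 tcp [ 0.4503 -0.1741  0.0602] psi -98.2 w 0.0139 F [13.2 -0.7 -9.3]
  mm tool(cur) [ 0.3 53.3  0.3] tool(target) [ 0.2 53.3  0.4] rot [-0.0018  0.0001 -0.0029]
Y [243 164   7  33 206] [ 0.4555 -0.1421] s 471.0
R [242 141   8  24 166] [ 0.4581 -0.1227] s 470.8
```

View pics/w8b.png

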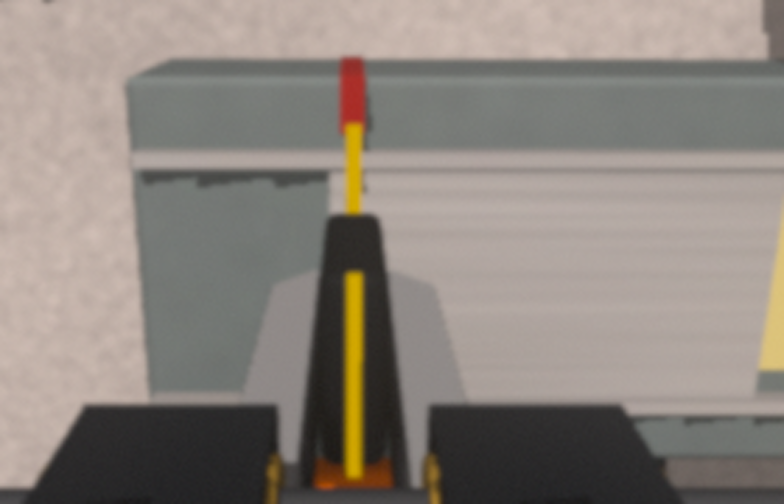

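View pics/s8b.png

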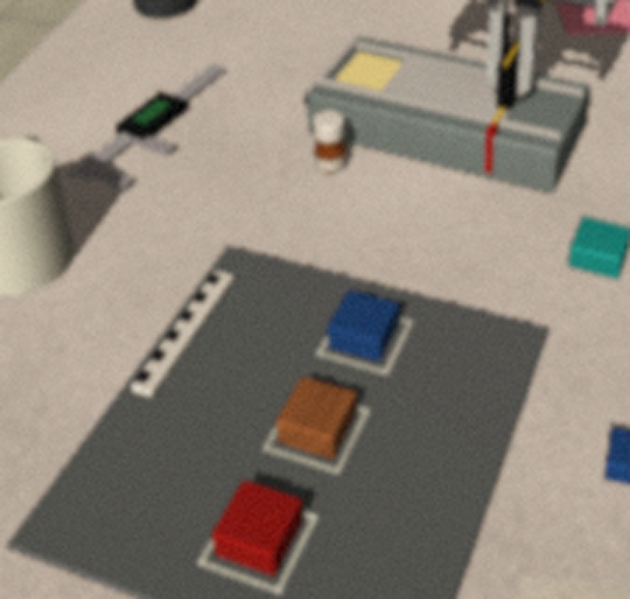

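The pointer is level with the mark (471.0 against 470.8 mm along the slide), it is still, and the blocks lie in their outlines. Handing in.

```bash
python3 -c "
from h import *
hand_in()"
```

```text
the job is handed in; nothing more can be done
```

The job is handed in at about 17.7 s of the 58 s allowed. All three blocks are in their outlines, and the arm is still holding the shutter open at the red mark. `hand_in` gives no verdict.

**Blocks:** I picked up red, wood and blue in turn, turned each to the outlines' angle and set it down. Red is in outline 1, wood in outline 2 and blue in outline 3. The last wrist picture put each block's centre within about 3 mm of its outline's centre. Their sides were within about 2° of the outlines. The limits are 8 mm and about 9°.

**Shutter:** I gripped the handle with 40 N and pulled it out about 53 mm. A first pull left the pointer about 3.6 mm short, so I pulled 3.5 mm more. The last wrist picture then showed the pointer within about 0.3 mm of the mark along the slide. The arm read about 13 N of pull from the spring.

**Checks that disagreed or stood out:**
- **Wood block's angle:** the first scene view gave about -2°, and the wrist view gave about +6°. I used the wrist view, and the block ended up lined up.
- **Downward force:** while setting the wood block down, the force through the fingers reached about 39 N for a moment. I eased off at once.
- **Other objects:** none looked moved in the last pictures. I judged this by eye and did not measure it.

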